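# Put the shakers back in the caddy in order of size

### The job

Put the four seasoning shakers back into the caddy in order of size, smallest to largest along the row, each standing upright on the bottom of the round opening made for it. The smallest one was put into the largest opening by mistake, so it has to move to its own before the largest can go in. Never tip a shaker over, and leave the two steel sauce cups where they stand.

Things in the scene. Friction and masses are not known exactly. Their poses are not given: they have to be found in the camera images.
- shaker_1_mid (a point): Shaker 1 of 4 by size (smallest): small plain stainless seasoning shaker with a milled cap; it stands upright in the caddy's largest opening at the start. Loose, round, 36 mm across, 68 mm tall, about 90 g. The point is its centre, half-way up (34 mm above its underside); z is its own upright axis.
- shaker_2_mid (a point): Shaker 2 of 4 by size (second smallest): salt shaker with a clear, white-filled rounded body and a grey domed cap (cap narrower, 34 mm wide, from 74 mm up). Loose, round, 44 mm across, 90 mm tall, about 100 g. The point is its centre, half-way up (45 mm above its underside); z is its own upright axis.
- shaker_3_mid (a point): Shaker 3 of 4 by size (second largest): medium plain stainless dredger with a milled cap and a perforated flat top. Loose, round, 54 mm across, 96 mm tall, about 170 g. The point is its centre, half-way up (48 mm above its underside); z is its own upright axis.
- shaker_4_mid (a point): Shaker 4 of 4 by size (largest): large plain stainless dredger with a milled cap and a perforated flat top. Loose, round, 64 mm across, 100 mm tall, about 240 g. The point is its centre, half-way up (50 mm above its underside); z is its own upright axis.
- opening_1: Smallest of the four openings in one row, for shaker 1: round hole 42 mm across, 4 mm bevelled mouth, in the white deck of the caddy. Origin: centre of the mouth, level with the deck, 28 mm above the worktop; the rubber pad on which the shaker stands is 23 mm below it. x across the row, y along it to the smallest opening, z up. Caddy: low stainless rack, fixed, 104 x 370 mm, end bars 35 mm high.
- opening_2: Second smallest of the four openings in one row, for shaker 2: round hole 50 mm across, 4 mm bevelled mouth, in the white deck of the caddy. Origin: centre of the mouth, level with the deck, 28 mm above the worktop; the rubber pad on which the shaker stands is 23 mm below it. x across the row, y along it to the smallest opening, z up. 80 mm from opening 1.
- opening_3: Second largest of the four openings in one row, for shaker 3: round hole 60 mm across, 4 mm bevelled mouth, in the white deck of the caddy. Origin: centre of the mouth, level with the deck, 28 mm above the worktop; the rubber pad on which the shaker stands is 23 mm below it. x across the row, y along it to the smallest opening, z up. 89 mm from opening 2.
- opening_4: Largest of the four openings in one row, for shaker 4: round hole 70 mm across, 4 mm bevelled mouth, in the white deck of the caddy. Origin: centre of the mouth, level with the deck, 28 mm above the worktop; the rubber pad on which the shaker stands is 23 mm below it. x across the row, y along it to the smallest opening, z up. 99 mm from opening 3.
- cup_mustard_mid (a point): Steel sauce cup, filled with mustard, loose bystander standing between the shakers, 61 mm across the rim, 37 mm tall; not to be disturbed. The point is its centre, half-way up.
- cup_empty_mid (a point): Steel sauce cup, empty, loose bystander standing between the shakers, 61 mm across the rim, 37 mm tall; not to be disturbed. The point is its centre, half-way up.
Things that resemble listed ones, but are neither listed nor needed, are in the scene too. What is shaped like the part that bears shaker_3_mid but orange or yellow is not meant.

How it is judged (in metres and radians):
At the end, for the whole second after the job is handed in: Each shaker stands in its own opening: its centre within 10 mm of the opening's centre seen from above, its underside on the rubber pad within 5 mm, upright within 0.12 rad, at rest and released (horizontal distance between shaker_1_mid and opening_1 below 0.01 m and z of shaker_1_mid in the frame of opening_1 between 0.006 and 0.016 m and angle between each of shaker_1_mid, shaker_2_mid, shaker_3_mid, shaker_4_mid's own z axis and vertical below 0.12 rad and linear speed of each of shaker_1, shaker_2, shaker_3, shaker_4 below 0.02 m/s and horizontal distance between shaker_2_mid and opening_2 below 0.01 m and z of shaker_2_mid in the frame of opening_2 between 0.017 and 0.027 m and horizontal distance between shaker_3_mid and opening_3 below 0.01 m and z of shaker_3_mid in the frame of opening_3 between 0.02 and 0.03 m and horizontal distance between shaker_4_mid and opening_4 below 0.01 m and z of shaker_4_mid in the frame of opening_4 between 0.022 and 0.032 m); the robot touches nothing.
It fails at once if a shaker is tipped over (leans more than 0.7 rad) (angle between any of shaker_1_mid, shaker_2_mid, shaker_3_mid, shaker_4_mid's own z axis and vertical above 0.7 rad).
It fails at once if the mustard cup is shoved more than 30 mm or tipped (distance of cup_mustard_mid from where it was at the start of the episode above 0.03 m or angle between cup_mustard_mid's own z axis and vertical above 0.5 rad).
It fails at once if the empty sauce cup is shoved more than 30 mm or tipped (distance of cup_empty_mid from where it was at the start of the episode above 0.03 m or angle between cup_empty_mid's own z axis and vertical above 0.5 rad).
It also fails if it takes over 118 s, if anything falls off the work surface, if the arm or the gripper's body presses on something with over 40 N, if the wrist force passes 120 N, or if a joint passes its speed limit or range.

### The arm

A 6-joint arm with a two-finger parallel gripper is mounted at the origin on a cart in front of the work surface, level with it; the furniture and walls round the work are solid. World frame = base frame: x ahead of the robot, y to its left, z up, the work surface at z = 0. Lengths are in mm, angles in rad, forces in N, time in s.
With the tool pointing down it reaches from about 350 to 775 mm from the base axis. Payload 7.3 kg.
Tool frame: the origin (TCP) lies at the very end of the fingers, on their centre line; the grasp point (between the pads) lies 19 mm behind it; z points along the fingers, y is the line along which they close (so a half turn about z gives the same grasp; the last joint's range is limited). The gripper opens to 92 mm and grips with 3 to 60 N. Pads are 19 mm wide; open, the fingers measure 130 mm over their backs; the gripper's body (75 mm by 190 mm) begins 47 mm behind the grasp point.
Start: joints at [-1.278, 0.342, 1.524, -0, 1.275, -0.146], TCP at [223.072, -475.272, 226.741] pointing down, gripper open.
Joint ranges: [-2.53, 2.53], [-0.77, 2.02], [0.04, 2.7], [-1, 4.14], [0.28, 2.66], [-3.11, 3.11]. Speed limits (rad/s): [2.57, 2.57, 3.14, 3.14, 3.14, 3.14].

### API

Orientations are given as [roll, pitch, yaw] about the fixed x, y, z axes, in that order (R = Rz(yaw) Ry(pitch) Rx(roll)).
In Python, from plant import * gives the robot as it stands.
- The arm moves only by the tool arm_command, never from a script. Its arguments are lists of equal length, an entry for each row: "gripper": the finger opening in mm, from 0 to 91.8; "dp": the shift along the tool's x, y, z in units of 25 mm (1.0 is 25 mm), a list of three; "twist": the turn about the tool's z in units of 5 degrees (1.0 is 5 degrees). A call has exactly 5 rows; each row shifts and turns the commanded pose from where the row before left it, along the tool's axes as they then stand; what a row does not reach is not made up. A row lasts 1/8 s, in which the tool goes at most 62.5 mm and 10.7 degrees, less where a joint would pass 70% of its speed; a pose out of reach is approached as far as the arm can. A call is refused whole if a number of a shift passes 1 or a number of a turn 1, either way. A call with a gripper value outside its range is refused whole. The fingers move at their own pace and stop on an object; the grip force is fixed at half the most. Time passes only in rows, so rows that do not move let the fingers close, or fill a call up. It gives the time, the measured TCP pose, the force, the opening and the grip force at its end, in the units of the state.
- get_obs(): the state, without advancing time (a new reading comes with each control period).
- capture(name): name is "scene" or "side" or "wrist"; returns the picture (400x640x3 uint8, red, green, blue); there is no depth.
- get_calibration(name): a dict with "mtx" (3x3 intrinsics, pixels), "position" and "attitude" of the camera in the world; the wrist camera has in their place "mount" (4x4, takes a point from camera to tool coordinates, whose origin is the TCP and whose axes are the flange's). Camera axes: x right, y down, z forward; pixel columns grow to the right and rows downward; lengths in mm; the calibration is good to about 2 mm. A picture is of the moment at which its call begins: read the wrist's pose just before it. get_calibration takes no time and is no camera call.
- close_job(): hands the job in; it is judged then, once.
The state is a dict: "time": time; "joint_positions": joint angles; "dq": joint speeds; "tau": joint torques, N m; "tool_pos": TCP position; "tcp_rot": TCP orientation; "contact_force": force on the tool from outside, world axes, zero at the start; "moment": the same for the moment, N m; "grip_width": finger opening in mm; "finger_force": force on a finger pad.
Only numpy, scipy, OpenCV 4.12 (cv2) and the standard library are available. Lean on these libraries where they do the work, as an engineer would, in place of code of your own. Each camera call takes 0.05 s, during which the arm holds its last target. There are 200 camera calls.

## Working session

There is one attempt and no reset: what is moved stays moved. The work goes in short steps, Python scripts to look and compute and a tool call to move; the robot and the scene stay as the last step left them, time stands still between calls to the robot, and variables do not carry over. Pictures are saved under pics/ and viewed, at most 14 in all, crops included, and the job is handed in when it is done.

Besides the shell and the picture viewer there is one more tool, called after "Emit:" as name([rows], argument=value, ...), one row to a line, values as JSON. arm_command: Moves the arm, as the interface text tells. Its arguments: {"type":"object","properties":{"gripper":{"type":"array"},"dp":{"type":"array"},"twist":{"type":"array"}},"required":["gripper","dp","twist"]}

```bash
mkdir -p pics
cat > h.py <<'E'
from plant import *
import numpy as np, cv2
from scipy.spatial.transform import Rotation as R
def cam(name):
    c=get_calibration(name);K=np.array(c["mtx"])
    if name=="wrist":
        o=get_obs();T=np.eye(4);T[:3,:3]=R.from_euler('xyz',o["tcp_rot"]).as_matrix();T[:3,3]=o["tool_pos"]
        M=T@np.array(c["mount"]);return K,M[:3,:3],M[:3,3]
    a=np.array(c["attitude"]); return K,(a if a.shape==(3,3) else R.from_euler('xyz',a).as_matrix()),np.array(c["position"])
def pt(C,u,v,z):
    K,Rm,p=C;d=Rm@np.linalg.inv(K)@[u,v,1.];return (p+d*(z-p[2])/d[2]).round(1)
def px(C,X):
    K,Rm,p=C;q=K@(Rm.T@(np.array(X)-p));return (q[:2]/q[2]).round(1)
def snap(name,fn):
    C=cam(name);im=capture(name);cv2.imwrite(f"pics/{fn}.png",im[:,:,::-1]);return C,im
E
python3 - <<'E'
from h import *
for n in("scene","side","wrist"):
    print(get_calibration(n)); snap(n,n+"0")
print(get_obs())
a=cv2.imread("pics/scene0.png");b=cv2.imread("pics/side0.png")
cv2.imwrite("pics/s0.png",cv2.resize(a,(800,500)))
E
```

```text
{'mtx': array([[470.5063612 ,   0.        , 317.42889089],
       [  0.        , 470.5063612 , 197.27434967],
       [  0.        ,   0.        ,   1.        ]]), 'position': array([-287.53385848, -653.34316619, 1102.06784036]), 'attitude': array([-2.36181381,  0.01308019, -0.92063473])}
{'mtx': array([[416.37804614,   0.        , 319.40322076],
       [  0.        , 416.37804614, 197.59199115],
       [  0.        ,   0.        ,   1.        ]]), 'position': array([ 234.4294385 , -999.07255442,  802.28697572]), 'attitude': array([-2.19234022,  0.00819964, -0.25766938])}
{'mtx': array([[349.65128871,   0.        , 320.1765029 ],
       [  0.        , 349.65128871, 205.72369918],
       [  0.        ,   0.        ,   1.        ]]), 'mount': array([[-5.51456320e-04, -9.60988588e-01, -2.76587472e-01,
         7.54812803e+01],
       [ 9.99999820e-01, -4.64756642e-04, -3.79013521e-04,
        -8.96975994e-02],
       [ 2.35681803e-04, -2.76587631e-01,  9.60988671e-01,
        -1.58543801e+02],
       [ 0.00000000e+00,  0.00000000e+00,  0.00000000e+00,
         1.00000000e+00]])}
{'time': 0.15, 'joint_positions': array([-1.27799175e+00,  3.42573530e-01,  1.52478539e+00,  1.24489311e-06,
        1.27539947e+00, -1.45997165e-01]), 'dq': array([ 0.00013153, -0.00201104, -0.00258835,  0.00019513, -0.00050865,
       -0.00250117]), 'tau': array([ 2.08639362e-04, -4.31471407e+01, -2.44354033e+01,  7.16065639e-02,
        5.38207416e-02, -9.45139118e-05]), 'tool_pos': array([ 222.98329416, -474.96193037,  226.20323961]), 'tcp_rot': array([-3.14043950e+00, -1.70767212e-04,  4.38801279e-01]), 'contact_force': array([-0.14403791,  0.55056106,  0.8983436 ]), 'moment': array([-0.04804622,  0.00736003,  0.02278405]), 'finger_force': 0.0, 'grip_width': 91.65727980182163}
```

View pics/s0.png

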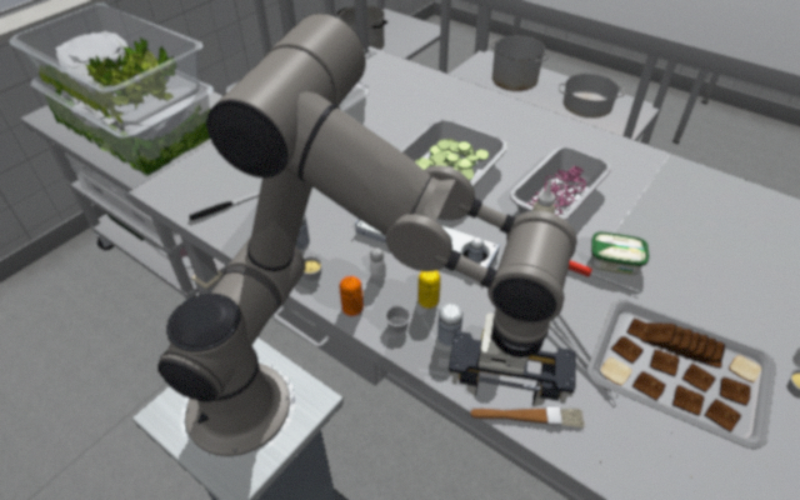

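View pics/side0.png

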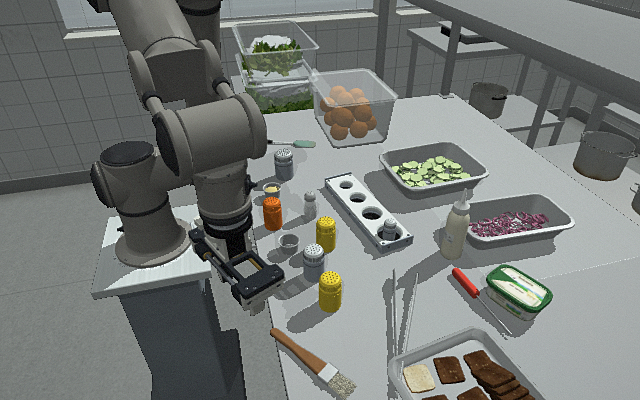

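The side view shows the caddy's openings 1–4 at about (347,184), (359,198), (372,213) and (390,232), with shaker 1 standing in opening 4. The salt shaker is at (310,205). The two steel dredgers are at (283,163) and (313,262). The cups are at (272,190) with mustard and (289,243) empty. The orange and yellow shakers are decoys. I'll enlarge to tell shaker 3 from shaker 4 by size.

Run:
```python
from h import *
a=cv2.imread("pics/side0.png")
cv2.imwrite("pics/c0.png",cv2.resize(a[140:290,250:430],(720,600),interpolation=cv2.INTER_CUBIC))
C=cam("side")
for n,u,v,z in[("o1",347,184,28),("o2",359,198,28),("o3",372,213,28),("o4",390,235,28),("salt base",310,218,0),("A base",283,180,0),("B base",313,280,0),("must",272,190,35),("emp",289,240,35)]: print(n,pt(C,u,v,z))
```

```text
o1 [612.6  98.9  28. ]
o2 [624.8  12.2  28. ]
o3 [637.1 -72.   28. ]
o4 [ 650.2 -181.1   28. ]
salt base [457.8 -11.5   0. ]
A base [417.  222.7   0. ]
B base [ 404.  -264.7    0. ]
must [363.5 120.5  35. ]
emp [ 368.6 -134.4   35. ]
```

View pics/c0.png

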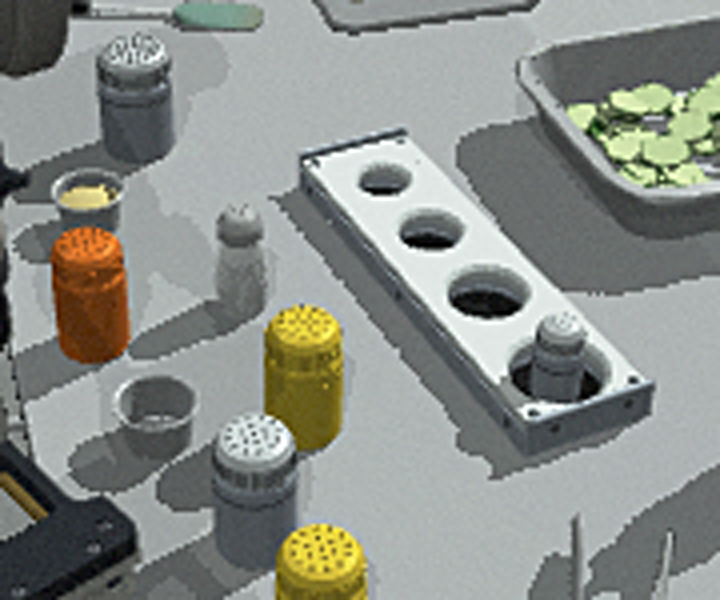

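```bash
cat >> h.py <<'E'
def fitrow(P):
    s=np.array([0,-80,-169,-268.]);P=np.array(P)[:,:2];c=P.mean(0);sc=s-s.mean()
    d=(sc[:,None]*(P-c)).sum(0);d/=np.linalg.norm(d)
    Q=c+sc[:,None]*d;return Q,d,P-Q
E
python3 - <<'E'
from h import *
C=cam("side")
f=lambda u,v:(250+u/4-.4,140+v/4-.4)
P=[pt(C,*f(*q),28) for q in[(385,180),(432,230),(489,292),(560,367)]]
Q,d,r=fitrow(P);print(Q.round(1),d,np.degrees(np.arctan2(d[1],d[0])),r.round(1))
for n,l,r_,top,z in[("A",(99,85),(174,85),(136,48),98),("B",(213,475),(297,475),(257,437),98)]:
    print(n,"width",np.linalg.norm(pt(C,*f(*l),70)-pt(C,*f(*r_),70)),pt(C,*f(*top),96),pt(C,*f(*top),100))
print("salt",pt(C,*f(238,212),89),pt(C,*f(241,300),0));print("s1",pt(C,*f(561,325),73))
print("must",pt(C,*f(88,192),37),"emp",pt(C,*f(158,403),37))
for t,y in(("orange",(91,245)),("yel1",(304,325)),("yel2",(322,545))):print(t,pt(C,*f(*y),98))
E
```

```text
[[ 607.7   96.8]
 [ 621.9   18.1]
 [ 637.6  -69.5]
 [ 655.2 -167. ]] [-0.1770187   0.98420749] 100.19615542198885 [[ 0.1 -0.4]
 [ 0.2  0. ]
 [-0.3 -0.6]
 [ 0.   1. ]]
A width 64.75376436933993 [430.5 252.3  96. ] [429.4 245.2 100. ]
B width 52.667352316211996 [ 411. -252.   96.] [ 410.  -256.2  100. ]
salt [459.4  -1.5  89. ] [461.4   5.3   0. ]
s1 [ 648.9 -172.6   73. ]
must [364.2 131.6  37. ] emp [ 368.2 -138.2   37. ]
orange [344.8 -26.3  98. ]
yel1 [ 468.1 -155.2   98. ]
yel2 [ 424.4 -352.2   98. ]
```

Widths come out at 65 mm for the dredger at (283,163), which makes it shaker 4, and 53 mm for the one at (313,262), which makes it shaker 3. Both are plain steel, and the yellow and orange ones are excluded. Next I check the squeeze bottle near opening 4 and plan the first move.

```bash
cat >> h.py <<'E'
def go(x,y,z=None):
    o=get_obs();Rm=R.from_euler('xyz',o["tcp_rot"]).as_matrix();p=np.array(o["tool_pos"])
    t=np.array([x,y,p[2] if z is None else z]);print("t",round(o["time"],2),"pos",p.round(1),"yaw",np.degrees(o["tcp_rot"])[2].round(2),"units",(Rm.T@(t-p)/25).round(2))
E
python3 - <<'E'
from h import *
C=cam("side")
b=pt(C,453,252,0);print("bottle",b)
for z in(150,180,200,220,240):print(z,px(C,[b[0],b[1],z]))
go(655,-167);
E
```

```text
bottle [ 806.2 -265.1    0. ]
150 [463.4 209.1]
180 [465.7 199.7]
200 [467.2 193.2]
220 [468.8 186.6]
240 [470.5 179.9]
t 0.15 pos [ 223.  -475.   226.2] yaw 25.14 units [ 2.088e+01 -3.810e+00  1.000e-02]
```

Emit:
arm_command([
  [1,-0.2,0],
  [1,-0.2,0],
  [1,-0.2,0],
  [1,-0.2,0],
  [1,-0.2,0],
], gripper=[91.8,91.8,91.8,91.8,91.8], twist=[0,0,0,0,0])

```text
time: 0.78
tool_pos: [326.1, -398.9, 226.5]
tcp_rot: [-3.141, 0.0, 0.439]
contact_force: [0.0, -0.4, -0.1]
grip_width: 92.1
finger_force: 0.0
```

Emit:
arm_command([
  [1,-0.2,0],
  [1,-0.2,0],
  [1,-0.2,0],
  [1,-0.2,0],
  [1,-0.2,0],
], gripper=[91.8,91.8,91.8,91.8,91.8], twist=[0,0,0,0,0])

```text
time: 1.4
tool_pos: [428.7, -323.1, 226.4]
tcp_rot: [-3.141, 0.0, 0.439]
contact_force: [-0.1, -0.1, 0.2]
grip_width: 91.6
finger_force: 0.0
```

Emit:
arm_command([
  [1,-0.2,0],
  [1,-0.2,0],
  [1,-0.2,0],
  [1,-0.2,0],
  [1,-0.2,0],
], gripper=[91.8,91.8,91.8,91.8,91.8], twist=[0,0,0,0,0])

```text
time: 2.02
tool_pos: [531.2, -247.4, 226.4]
tcp_rot: [-3.141, 0.0, 0.439]
contact_force: [0.4, -0.2, 0.1]
grip_width: 91.7
finger_force: 0.0
```

Emit:
arm_command([
  [1,-0.2,0],
  [1,-0.2,0],
  [1,-0.2,0],
  [1,-0.2,0],
  [0,0,0],
], gripper=[91.8,91.8,91.8,91.8,91.8], twist=[0,0,0,0,-1])

```text
time: 2.65
tool_pos: [613.7, -186.0, 225.9]
tcp_rot: [-3.141, 0.0, 0.53]
contact_force: [-0.1, -0.5, 0.3]
grip_width: 91.7
finger_force: 0.0
```

Emit:
arm_command([
  [0,0,0],
  [0,0,0],
  [0,0,0],
  [0,0,0],
  [0,0,0],
], gripper=[91.8,91.8,91.8,91.8,91.8], twist=[-1,-1,-1,-1,-1])

```text
time: 3.28
tool_pos: [612.5, -187.4, 226.2]
tcp_rot: [-3.141, 0.0, 0.965]
contact_force: [0.3, 0.1, 0.3]
grip_width: 91.7
finger_force: 0.0
```

Emit:
arm_command([
  [0,0,0],
  [0,0,0],
  [0,0,0],
  [0,0,0],
  [0,0,0],
], gripper=[91.8,91.8,91.8,91.8,91.8], twist=[-1,-1,-1,-1,-1])

```text
time: 3.9
tool_pos: [612.5, -187.4, 226.2]
tcp_rot: [-3.141, -0.0, 1.402]
contact_force: [-0.8, -0.5, -0.6]
grip_width: 92.2
finger_force: 0.0
```

Emit:
arm_command([
  [0,0,0],
  [0,0,0],
  [0,0,0],
  [0,0,0],
  [0,0,0],
], gripper=[91.8,91.8,91.8,91.8,91.8], twist=[-1,-1,-1,-1,0])

```text
time: 4.53
tool_pos: [612.6, -187.4, 226.3]
tcp_rot: [-3.141, -0.0, 1.747]
contact_force: [1.0, -0.5, 0.1]
grip_width: 91.9
finger_force: 0.0
```

Run:
```python
from h import *
C,im=snap("wrist","w1");go(655,-167)
for X in([607.7,96.8,28],[621.9,18.1,28],[637.6,-69.5,28],[655.2,-167,28],[649,-172,73]):print(X,px(C,X))
snap("scene","sc1");snap("side","sd1")
```

```text
t 4.58 pos [ 612.6 -187.4  226.4] yaw 100.04 units [ 0.51  1.81 -0.  ]
[607.7, 96.8, 28] [ 374.3 -156.3]
[621.9, 18.1, 28] [370.7 -43.2]
[637.6, -69.5, 28] [367.1  65.1]
[655.2, -167, 28] [363.8 168.2]
[649, -172, 73] [361.9 180.9]
```

View pics/w1.png

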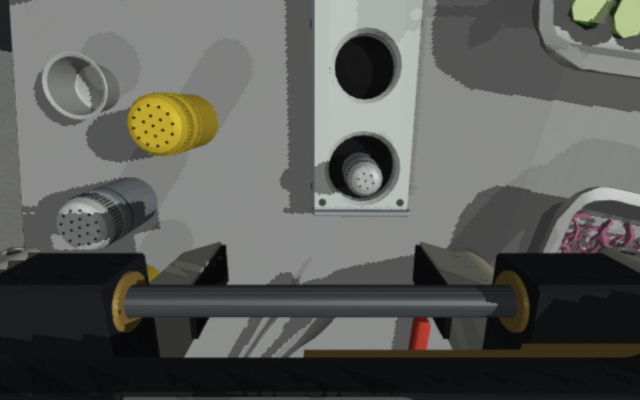

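The wrist view shows opening 3 at (368,66) and opening 4 at (364,167), both matching the fit. Shaker 1's top is at (366,181), shaker 3's top at (87,223), the empty cup at (75,85).

Run:
```python
from h import *
C=cam("wrist");print("o3",pt(C,368,66,28),"o4",pt(C,364,168,28),"s3",pt(C,85,223,96),"s4@100",pt(C,85,223,100),"cup",pt(C,76,86,37))
s=pt(C,366,181,73);print(s);go(s[0],s[1],37)
```

```text
o3 [638.9 -70.2  28. ] o4 [ 655.6 -166.9   28. ] s3 [ 415.4 -246.6   96. ] s4@100 [ 417.9 -244.8  100. ] cup [ 370.4 -136.5   37. ]
[ 652.9 -171.6   73. ]
t 4.67 pos [ 612.7 -187.4  226.5] yaw 100.06 units [0.34 1.7  7.58]
```

Emit:
arm_command([
  [0.34,0.85,0],
  [0,0.85,0.5],
  [0,0,1],
  [0,0,1],
  [0,0,1],
], gripper=[91.8,91.8,91.8,91.8,91.8], twist=[0,0,0,0,0])

```text
time: 5.3
tool_pos: [653.0, -171.5, 138.3]
tcp_rot: [-3.142, 0.0, 1.747]
contact_force: [0.1, -0.1, -0.3]
grip_width: 91.6
finger_force: 0.0
```

Emit:
arm_command([
  [0,0,1],
  [0,0,1],
  [0,0,1],
  [0,0,1],
  [0,0,0],
], gripper=[91.8,91.8,91.8,91.8,91.8], twist=[0,0,0,0,0])

```text
time: 5.92
tool_pos: [651.6, -171.1, 37.0]
tcp_rot: [-3.138, -0.002, 1.747]
contact_force: [0.7, -0.5, -0.4]
grip_width: 91.6
finger_force: 0.0
```

Emit:
arm_command([
  [0,0,0],
  [0,0,0],
  [0,0,0],
  [0,0,0],
  [0,0,0],
], gripper=[25,25,25,25,25], twist=[0,0,0,0,0])

```text
time: 6.55
tool_pos: [653.1, -171.6, 39.4]
tcp_rot: [3.141, 0.0, 1.748]
contact_force: [-0.1, 0.1, 0.1]
grip_width: 46.2
finger_force: 0.0
```

Emit:
arm_command([
  [0,0,0],
  [0,0,0],
  [0,0,0],
  [0,0,-0.3],
  [0,0,-0.6],
], gripper=[25,25,25,25,25], twist=[0,0,0,0,0])

```text
time: 7.18
tool_pos: [652.7, -171.5, 61.9]
tcp_rot: [-3.14, -0.001, 1.748]
contact_force: [0.4, -0.6, -0.3]
grip_width: 34.9
finger_force: 30.0
```

Emit:
arm_command([
  [0,0,-0.8],
  [0,0,-0.8],
  [0,0,-0.3],
  [0,0,0],
  [0,0,0],
], gripper=[25,25,25,25,25], twist=[0,0,0,0,0])

```text
time: 7.8
tool_pos: [652.6, -171.4, 108.5]
tcp_rot: [-3.14, -0.001, 1.748]
contact_force: [0.1, 0.5, -0.7]
grip_width: 35.1
finger_force: 30.0
```

Run:
```python
from h import *
C,im=snap("wrist","w2");go(608.5,96.5)
for X in([608,96.8,28],[622.5,18,28]):print(px(C,X))
```

```text
t 7.85 pos [ 652.6 -171.4  108.3] yaw 100.14 units [1.086e+01 1.500e-01 1.000e-02]
[ 325.1 -303.2]
[ 325.4 -110. ]
```

View pics/w2.png

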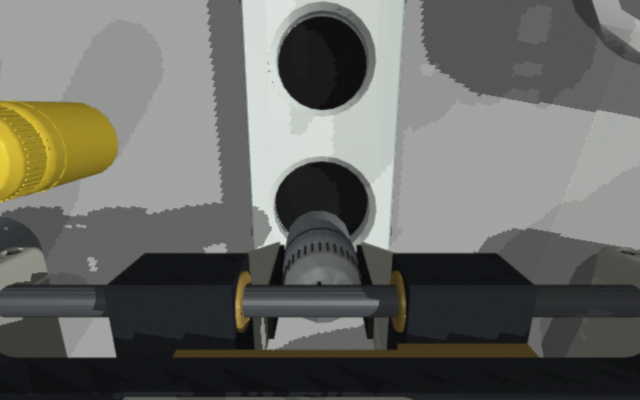

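Shaker 1 is held upright between the pads. I'll travel along the row, then check opening 1 on the way with a blob fit.

Emit:
arm_command([
  [0.8,0,0],
  [1,0,0],
  [1,0,0],
  [1,0,0],
  [1,0,0],
], gripper=[25,25,25,25,25], twist=[0,0,0,0,0])

```text
time: 8.48
tool_pos: [631.6, -51.3, 109.4]
tcp_rot: [3.141, 0.0, 1.749]
contact_force: [0.3, -0.6, -0.2]
grip_width: 34.7
finger_force: 30.0
```

Emit:
arm_command([
  [1,0,0],
  [1,0,0],
  [0.2,0,0],
  [0,0,0],
  [0,0,0],
], gripper=[25,25,25,25,25], twist=[0,0,0,0,0])

```text
time: 9.1
tool_pos: [622.4, -0.2, 109.2]
tcp_rot: [3.141, 0.0, 1.747]
contact_force: [-0.2, -0.6, -0.6]
grip_width: 34.2
finger_force: 30.0
```

```bash
cat >> h.py <<'E'
def hole(C,im,X):
    g=cv2.cvtColor(im,cv2.COLOR_RGB2GRAY);u,v=px(C,X);m=cv2.threshold(cv2.GaussianBlur(g,(5,5),0),70,255,cv2.THRESH_BINARY_INV)[1]
    n,l,s,c=cv2.connectedComponentsWithStats(m);i=l[int(v),int(u)];x,y,w,h,a=s[i];print("hole px",(u,v),"found",c[i].round(1),w,h,a)
    return pt(C,*c[i],X[2]-6)
E
python3 - <<'E'
from h import *
C,im=snap("wrist","w3");go(608.5,96.5)
for X in([608,96.8,28],[622.5,18,28]):
  try: print(hole(C,im,X))
  except Exception as e: print(px(C,X),e)
E
```

```text
t 9.15 pos [ 6.224e+02 -3.000e-01  1.091e+02] yaw 100.08 units [ 3.91  0.13 -0.  ]
hole px (np.float64(323.2), np.float64(67.5)) found [322.7  69.8] 62 65 3112
[607.9  95.9  22. ]
hole px (np.float64(323.7), np.float64(189.4)) found [319.1 327.2] 640 244 70454
[639.6 -97.2  22. ]
```

View pics/w3.png

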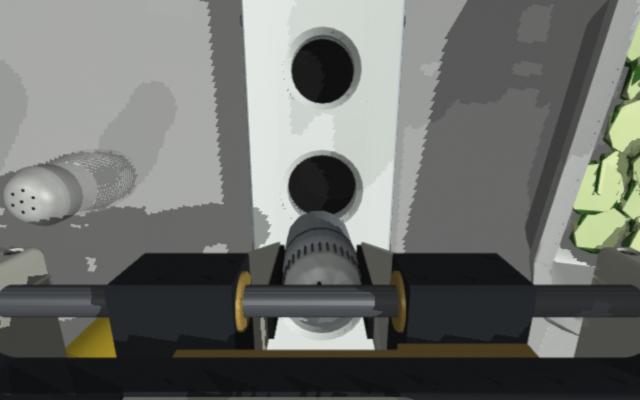

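Opening 1's mouth is at about (325,68), close to the prediction. The salt shaker's cap is at (28,196). Now to seat shaker 1.

Emit:
arm_command([
  [1,0.15,0],
  [1,0,0],
  [1,0,0],
  [0.9,0,0],
  [0,0,0],
], gripper=[25,25,25,25,25], twist=[0,0,0,0,0])

```text
time: 9.78
tool_pos: [608.6, 98.3, 109.2]
tcp_rot: [-3.142, 0.0, 1.749]
contact_force: [-0.9, -0.1, -0.3]
grip_width: 34.2
finger_force: 30.0
```

Emit:
arm_command([
  [0,0,0],
  [0,0,0.6],
  [0,0,0.5],
  [0,0,0.4],
  [0,0,0.3],
], gripper=[25,25,25,25,25], twist=[0,0,0,0,0])

```text
time: 10.4
tool_pos: [608.5, 97.1, 63.1]
tcp_rot: [-3.14, -0.0, 1.748]
contact_force: [0.2, 1.0, 0.2]
grip_width: 34.8
finger_force: 30.0
```

Emit:
arm_command([
  [0,0,0.3],
  [0,0,0.3],
  [0,0,0.2],
  [0,0,0.1],
  [0,0,0],
], gripper=[25,25,25,25,25], twist=[0,0,0,0,0])

```text
time: 11.02
tool_pos: [608.8, 97.3, 41.7]
tcp_rot: [3.142, 0.0, 1.748]
contact_force: [-0.2, 0.5, -1.2]
grip_width: 34.8
finger_force: 30.0
```

Emit:
arm_command([
  [0,0,0.08],
  [0,0,0],
  [0,0,0],
  [0,0,0],
  [0,0,0],
], gripper=[25,25,55,70,80], twist=[0,0,0,0,0])

```text
time: 11.65
tool_pos: [608.9, 97.3, 39.9]
tcp_rot: [3.141, 0.0, 1.748]
contact_force: [-0.8, -0.4, -0.7]
grip_width: 60.2
finger_force: 0.0
```

Emit:
arm_command([
  [0,0,-0.5],
  [0,0,-1],
  [0,0,-1],
  [0,0,-1],
  [0,0,-1],
], gripper=[91.8,91.8,91.8,91.8,91.8], twist=[0,0,0,0,0])

```text
time: 12.28
tool_pos: [608.9, 97.3, 154.1]
tcp_rot: [3.14, 0.0, 1.748]
contact_force: [-0.2, 0.3, -0.2]
grip_width: 91.9
finger_force: 0.0
```

Run:
```python
from h import *
snap("side","sd2");snap("scene","sc2")
K=get_calibration("wrist");T=np.eye(4);T[:3,:3]=R.from_euler('xyz',[-3.1416,0,np.radians(100.1)]).as_matrix();T[:3,3]=[622.4,-.3,109.1]
M=T@np.array(K["mount"]);C=(np.array(K["mtx"]),M[:3,:3],M[:3,3]);print("salt",pt(C,28,196,89),pt(C,28,196,86))
go(461,4,170)
a=cv2.imread("pics/side0.png")
b=cv2.imread("pics/sd2.png");cv2.imwrite("pics/c2.png",cv2.resize(b[140:290,250:430],(720,600),interpolation=cv2.INTER_CUBIC))
```

```text
salt [466.4   1.3  89. ] [4.64e+02 1.00e-01 8.60e+01]
t 12.38 pos [610.6  97.4 156.2] yaw 100.14 units [-2.62 -6.54 -0.59]
```

View pics/c2.png

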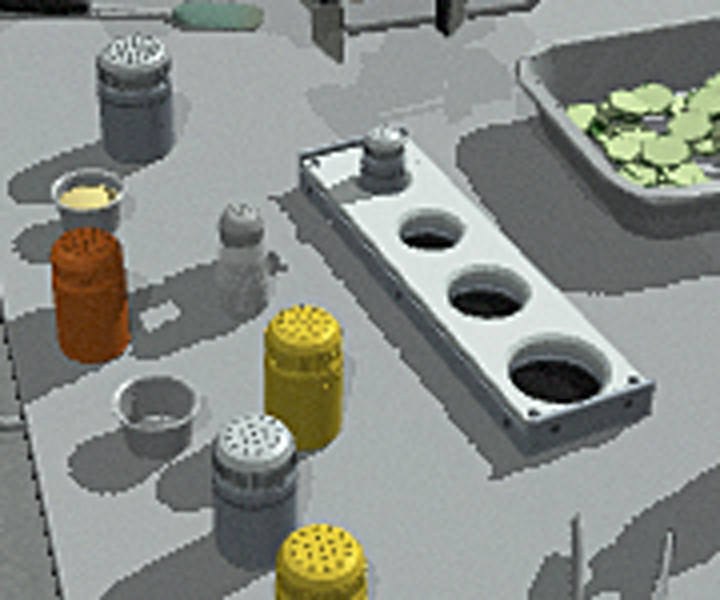

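Shaker 1 now stands in opening 1 at (383,160) in the crop. Next is the salt shaker, approached with the gripper turned to keep clear of the orange decoy.

Emit:
arm_command([
  [-0.5,-0.9,0],
  [-0.5,-0.9,0],
  [-0.5,-0.9,0],
  [-0.5,-0.9,0],
  [-0.5,-0.9,0],
], gripper=[91.8,91.8,91.8,91.8,91.8], twist=[0,0,0,0,0])

```text
time: 13.0
tool_pos: [508.0, 15.5, 151.8]
tcp_rot: [-3.141, -0.0, 1.748]
contact_force: [0.3, -0.3, 0.6]
grip_width: 91.6
finger_force: 0.0
```

Emit:
arm_command([
  [-0.5,-0.9,0],
  [-0.5,-0.9,0],
  [-0.5,-0.9,0],
  [-0.5,-0.9,0],
  [-0.5,-0.9,0],
], gripper=[91.8,91.8,91.8,91.8,91.8], twist=[0,0,0,0,0])

```text
time: 13.62
tool_pos: [408.3, -65.7, 151.9]
tcp_rot: [-3.141, -0.0, 1.748]
contact_force: [-0.0, -1.2, 0.4]
grip_width: 91.4
finger_force: 0.0
```

Emit:
arm_command([
  [0,0,0],
  [0,0,0],
  [0,0,0],
  [0,0,0],
  [0,0,0],
], gripper=[91.8,91.8,91.8,91.8,91.8], twist=[1,1,1,1,1])

```text
time: 14.25
tool_pos: [408.9, -65.3, 151.9]
tcp_rot: [-3.141, 0.0, 1.309]
contact_force: [-0.2, -0.2, -0.2]
grip_width: 91.4
finger_force: 0.0
```

Emit:
arm_command([
  [0,0,0],
  [0,0,0],
  [0,0,0],
  [0,0,0],
  [0,0,0],
], gripper=[91.8,91.8,91.8,91.8,91.8], twist=[1,1,1,1,0])

```text
time: 14.88
tool_pos: [409.0, -65.3, 151.9]
tcp_rot: [-3.141, 0.0, 0.963]
contact_force: [0.1, 0.5, -0.6]
grip_width: 91.5
finger_force: 0.0
```

Run:
```python
from h import *
C,im=snap("wrist","w4");go(463,2,32)
print(px(C,[463,2,90]),px(C,[463,2,0]),px(C,[622,18,28]))
```

```text
t 14.93 pos [409.  -65.3 152. ] yaw 55.24 units [3.44 0.24 4.8 ]
[329.6  86.5] [326.9  92. ] [505.5 -69. ]
```

View pics/w4.png

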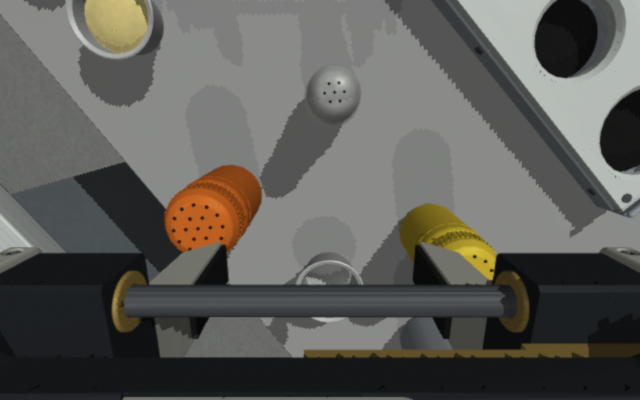

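The wrist view shows the salt shaker from almost straight above, cap at (334,92). The orange decoy is at (210,215) and the yellow one at (455,240), both clear of the fingers.

Run:
```python
from h import *
C=cam("wrist");p=pt(C,334,91.5,88);print(p,pt(C,334,93,20),"must",pt(C,113,20,37));go(p[0],p[1],34)
for n,X in(("o",[345,-26]),("y",[468,-155])):print(n,(X-p[:2])@[np.cos(.964),np.sin(.964)],(X-p[:2])@[np.sin(.964),-np.cos(.964)])
```

```text
[463.7  -1.8  88. ] [466.5  -2.2  20. ] must [365.  127.4  37. ]
t 14.93 pos [409.  -65.3 152. ] yaw 55.24 units [3.33 0.35 4.72]
o -87.56712055773889 -83.70979272000629
y -123.39857022047417 90.8929197877519
```

Emit:
arm_command([
  [1,0.36,0],
  [1,0,0],
  [1,0,0],
  [0.35,0,0],
  [0,0,0.4],
], gripper=[91.8,91.8,91.8,91.8,91.8], twist=[0,0,0,0,0])

```text
time: 15.55
tool_pos: [464.9, -1.8, 142.2]
tcp_rot: [3.14, -0.0, 0.964]
contact_force: [0.1, 0.4, -1.0]
grip_width: 92.0
finger_force: 0.0
```

Emit:
arm_command([
  [0,0,1],
  [0,0,1],
  [0,0,1],
  [0,0,0.8],
  [0,0,0.5],
], gripper=[91.8,91.8,91.8,91.8,91.8], twist=[0,0,0,0,0])

```text
time: 16.18
tool_pos: [463.4, -2.4, 33.4]
tcp_rot: [-3.14, 0.001, 0.962]
contact_force: [-0.1, -1.3, 0.1]
grip_width: 92.0
finger_force: 0.0
```

Emit:
arm_command([
  [0,0,0],
  [0,0,0],
  [0,0,0],
  [0,0,0],
  [0,0,0],
], gripper=[35,35,35,35,35], twist=[0,0,0,0,0])

```text
time: 16.8
tool_pos: [464.7, -1.8, 35.0]
tcp_rot: [3.141, -0.0, 0.963]
contact_force: [0.3, -0.1, -0.3]
grip_width: 46.6
finger_force: 0.0
```

Emit:
arm_command([
  [0,0,0],
  [0,0,0],
  [0,0,-0.3],
  [0,0,-0.6],
  [0,0,-0.8],
], gripper=[35,35,35,35,35], twist=[0,0,0,0,0])

```text
time: 17.42
tool_pos: [464.1, -1.8, 77.6]
tcp_rot: [-3.141, 0.001, 0.962]
contact_force: [0.5, -0.8, -1.0]
grip_width: 38.8
finger_force: 29.6
```

Emit:
arm_command([
  [0,0,-0.8],
  [0,0,-0.6],
  [0,0,-0.3],
  [0,0,0],
  [0,0,0],
], gripper=[35,35,35,35,35], twist=[0,0,-1,-1,-1])

```text
time: 18.05
tool_pos: [464.5, -1.8, 120.2]
tcp_rot: [3.141, 0.0, 1.227]
contact_force: [-1.3, 0.2, -0.8]
grip_width: 39.0
finger_force: 29.6
```

Emit:
arm_command([
  [0,0,0],
  [0,0,0],
  [0,0,0],
  [0,0,0],
  [0,0,0],
], gripper=[35,35,35,35,35], twist=[-1,-1,-1,-1,-1])

```text
time: 18.68
tool_pos: [464.4, -1.8, 120.0]
tcp_rot: [-3.142, 0.0, 1.663]
contact_force: [-0.5, -0.5, -1.1]
grip_width: 38.8
finger_force: 29.6
```

Emit:
arm_command([
  [0,0,0],
  [0,0,0],
  [0,0,0],
  [0,0,0],
  [0,0,0],
], gripper=[35,35,35,35,35], twist=[-1,0,0,0,0])

```text
time: 19.3
tool_pos: [464.5, -1.8, 119.7]
tcp_rot: [-3.142, 0.0, 1.747]
contact_force: [-0.4, 0.4, -1.2]
grip_width: 39.1
finger_force: 29.6
```

Run:
```python
from h import *
C,im=snap("wrist","w5");go(622.5,17.8)
```

```text
t 19.35 pos [464.5  -1.8 119.7] yaw 100.12 units [-0.34  6.36 -0.  ]
```

Emit:
arm_command([
  [-0.34,0.6,0],
  [0,1,0],
  [0,1,0],
  [0,1,0],
  [0,1,0],
], gripper=[35,35,35,35,35], twist=[0,0,0,0,0])

```text
time: 19.98
tool_pos: [579.9, 10.2, 119.5]
tcp_rot: [-3.141, -0.0, 1.747]
contact_force: [-0.3, 0.5, -0.8]
grip_width: 38.6
finger_force: 29.6
```

Emit:
arm_command([
  [0,1,0],
  [0,0.76,0],
  [0,0,0.5],
  [0,0,0.3],
  [0,0,0],
], gripper=[35,35,35,35,35], twist=[0,0,0,0,0])

```text
time: 20.6
tool_pos: [621.1, 17.7, 98.5]
tcp_rot: [-3.139, -0.001, 1.748]
contact_force: [0.1, 1.2, -1.1]
grip_width: 38.7
finger_force: 29.6
```

Run:
```python
from h import *
go(622.5,17.8)
C,im=snap("side","sd6");C,im=snap("wrist","w6")
a=cv2.imread("pics/sd6.png");b=cv2.imread("pics/w6.png")
cv2.imwrite("pics/c6.png",np.hstack([cv2.resize(a[120:270,290:440],(400,400)),cv2.resize(b,(400,250))]) if 0 else np.hstack([cv2.resize(a[120:270,290:440],(400,400)),b[:,120:520]]))
```

```text
t 20.6 pos [621.1  17.7  98.5] yaw 100.13 units [-0.01  0.06 -0.  ]
```

View pics/c6.png

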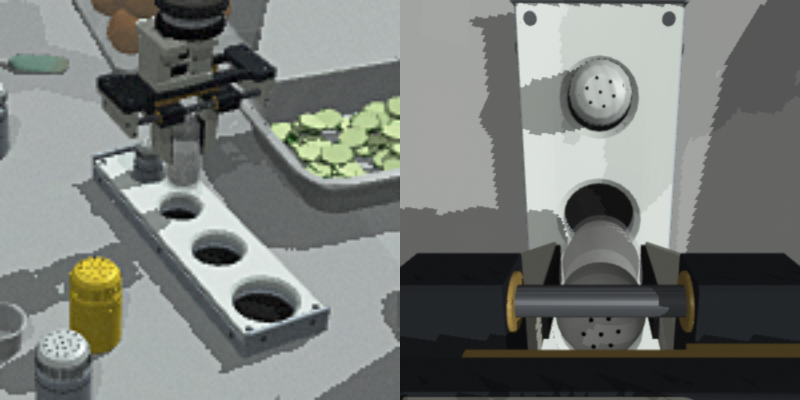

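Salt is held upright over opening 2, and shaker 1 is centred in opening 1. Lowering.

Emit:
arm_command([
  [0,0,0.5],
  [0,0,0.4],
  [0,0,0.4],
  [0,0,0.4],
  [0,0,0],
], gripper=[35,35,35,35,35], twist=[0,0,0,0,0])

```text
time: 21.32
tool_pos: [621.9, 17.9, 56.0]
tcp_rot: [-3.14, -0.0, 1.748]
contact_force: [-0.1, -0.0, -0.2]
grip_width: 38.8
finger_force: 29.6
```

Emit:
arm_command([
  [0,0,0.3],
  [0,0,0.2],
  [0,0,0.1],
  [0,0,0],
  [0,0,0],
], gripper=[35,35,35,35,35], twist=[0,0,0,0,0])

```text
time: 21.95
tool_pos: [622.7, 17.8, 42.4]
tcp_rot: [3.141, 0.0, 1.748]
contact_force: [0.4, -0.0, -0.8]
grip_width: 38.7
finger_force: 29.6
```

Emit:
arm_command([
  [0,0,0.08],
  [0,0,0],
  [0,0,0],
  [0,0,0],
  [0,0,0],
], gripper=[35,35,55,70,80], twist=[0,0,0,0,0])

```text
time: 22.58
tool_pos: [622.7, 17.8, 40.4]
tcp_rot: [3.141, 0.0, 1.748]
contact_force: [-0.0, 0.1, 0.1]
grip_width: 64.1
finger_force: 0.0
```

Emit:
arm_command([
  [0,0,-0.5],
  [0,0,-1],
  [0,0,-1],
  [0,0,-1],
  [0,0,-1],
], gripper=[91.8,91.8,91.8,91.8,91.8], twist=[0,0,0,0,0])

```text
time: 23.2
tool_pos: [622.7, 17.8, 154.6]
tcp_rot: [3.14, 0.0, 1.748]
contact_force: [0.1, -0.2, 0.3]
grip_width: 91.6
finger_force: 0.0
```

Run:
```python
from h import *
go(415,-247,170); go(415+.177*90,-247-90,170)
```

```text
t 23.2 pos [622.7  17.8 154.6] yaw 100.14 units [ -8.96 -10.04  -0.62]
t 23.2 pos [622.7  17.8 154.6] yaw 100.14 units [-12.62 -10.05  -0.62]
```

Emit:
arm_command([
  [-0.9,-0.8,-0.5],
  [-0.9,-0.8,0],
  [-1,-0.8,0],
  [-1,-0.8,0],
  [-1,-0.8,0],
], gripper=[91.8,91.8,91.8,91.8,91.8], twist=[0,0,0,0,0])

```text
time: 23.82
tool_pos: [544.9, -118.8, 166.3]
tcp_rot: [3.14, 0.001, 1.748]
contact_force: [0.2, -0.9, -0.3]
grip_width: 91.8
finger_force: 0.0
```

Emit:
arm_command([
  [-1,-0.8,0],
  [-1,-0.8,0],
  [-1,-0.8,0],
  [-1,-0.8,0],
  [-1,-0.8,0],
], gripper=[91.8,91.8,91.8,91.8,91.8], twist=[0,0,0,0,0])

```text
time: 24.45
tool_pos: [468.4, -259.6, 166.3]
tcp_rot: [3.141, 0.001, 1.748]
contact_force: [-0.3, -0.4, -0.1]
grip_width: 91.8
finger_force: 0.0
```

Emit:
arm_command([
  [-1,-0.8,0],
  [-1,-0.8,0],
  [-0.8,-0.4,0],
  [0,0,0],
  [0,0,0],
], gripper=[91.8,91.8,91.8,91.8,91.8], twist=[0,0,0,0,0])

```text
time: 25.08
tool_pos: [432.3, -335.7, 165.3]
tcp_rot: [3.141, -0.0, 1.748]
contact_force: [-0.8, -0.4, 0.2]
grip_width: 92.0
finger_force: 0.0
```

Run:
```python
from h import *
C,im=snap("wrist","w7");go(415,-247,38);print(px(C,[415,-247,96]))
```

```text
t 25.12 pos [ 432.3 -335.5  165.3] yaw 100.19 units [ 3.61 -0.06  5.09]
[316.5  79.1]
```

View pics/w7.png

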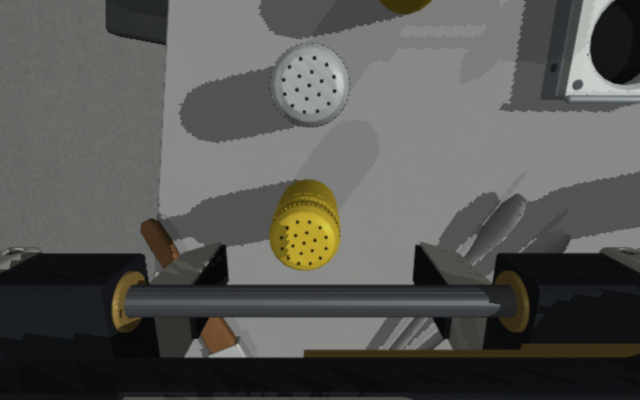

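Shaker 3's steel perforated top is at (310,84). The yellow decoy below it at (305,238) is well clear.

Run:
```python
from h import *
C=cam("wrist");p=pt(C,310.5,84,94);print(p,"yellow",pt(C,305,238,96));go(p[0],p[1],40)
```

```text
[ 411.8 -250.2   94. ] yellow [ 425.2 -351.    96. ]
t 25.12 pos [ 432.3 -335.5  165.3] yaw 100.19 units [ 3.5  -0.21  5.01]
```

Emit:
arm_command([
  [1,-0.2,0],
  [1,0,0],
  [1,0,0],
  [0.5,0,0],
  [0,0,0.4],
], gripper=[91.8,91.8,91.8,91.8,91.8], twist=[0,0,0,0,0])

```text
time: 25.75
tool_pos: [412.3, -250.6, 155.7]
tcp_rot: [3.14, 0.002, 1.75]
contact_force: [0.3, 0.5, -0.5]
grip_width: 91.7
finger_force: 0.0
```

Emit:
arm_command([
  [0,0,1],
  [0,0,1],
  [0,0,1],
  [0,0,1],
  [0,0,0.6],
], gripper=[91.8,91.8,91.8,91.8,91.8], twist=[0,0,0,0,0])

```text
time: 26.38
tool_pos: [411.3, -251.4, 38.3]
tcp_rot: [-3.14, -0.001, 1.748]
contact_force: [-0.5, 0.5, 0.2]
grip_width: 91.8
finger_force: 0.0
```

Emit:
arm_command([
  [0,0,0],
  [0,0,0],
  [0,0,0],
  [0,0,0],
  [0,0,0],
], gripper=[44,44,44,44,44], twist=[0,0,0,0,0])

```text
time: 27.0
tool_pos: [411.7, -251.2, 40.7]
tcp_rot: [3.141, 0.001, 1.748]
contact_force: [-0.4, -0.0, 3.8]
grip_width: 53.0
finger_force: 30.0
```

Emit:
arm_command([
  [0,0,0],
  [0,0,0],
  [0,0,-0.3],
  [0,0,-0.6],
  [0,0,-0.8],
], gripper=[44,44,44,44,44], twist=[0,0,0,0,0])

```text
time: 27.62
tool_pos: [411.3, -250.6, 82.8]
tcp_rot: [-3.141, -0.001, 1.748]
contact_force: [-0.2, 0.1, -2.6]
grip_width: 53.2
finger_force: 30.0
```

Emit:
arm_command([
  [0,0,-1],
  [0,0,-1],
  [0,0,-1],
  [0,0,-0.5],
  [0,0,0],
], gripper=[44,44,44,44,44], twist=[0,0,0,0,0])

```text
time: 28.25
tool_pos: [411.8, -251.1, 170.6]
tcp_rot: [3.141, 0.001, 1.748]
contact_force: [-0.2, -0.8, -2.7]
grip_width: 53.5
finger_force: 30.0
```

Run:
```python
from h import *
go(638.5,-70)
```

```text
t 28.25 pos [ 411.8 -251.1  170.6] yaw 100.14 units [ 5.53 10.2   0.  ]
```

Emit:
arm_command([
  [0.5,0.8,0],
  [0.5,1,0],
  [0.5,1,0],
  [0.5,1,0],
  [0.5,1,0],
], gripper=[44,44,44,44,44], twist=[0,0,0,0,0])

```text
time: 28.88
tool_pos: [518.8, -167.4, 168.6]
tcp_rot: [-3.139, -0.002, 1.748]
contact_force: [-1.0, 0.4, -2.6]
grip_width: 53.6
finger_force: 30.0
```

Emit:
arm_command([
  [0.5,1,0],
  [0.5,1,0],
  [0.5,1,0],
  [0.5,1,0],
  [0.5,0.9,0],
], gripper=[44,44,44,44,44], twist=[0,0,0,0,0])

```text
time: 29.5
tool_pos: [628.4, -84.5, 168.2]
tcp_rot: [-3.139, -0.001, 1.748]
contact_force: [0.2, -0.6, -3.4]
grip_width: 53.2
finger_force: 30.0
```

Emit:
arm_command([
  [0.53,0.5,0],
  [0,0,0.5],
  [0,0,0.9],
  [0,0,0.9],
  [0,0,0.7],
], gripper=[44,44,44,44,44], twist=[0,0,0,0,0])

```text
time: 30.12
tool_pos: [636.9, -70.6, 93.2]
tcp_rot: [-3.139, -0.001, 1.747]
contact_force: [-0.0, -0.6, -2.0]
grip_width: 53.0
finger_force: 30.0
```

Emit:
arm_command([
  [0,0,0.5],
  [0,0,0.2],
  [0,0,0],
  [0,0,0],
  [0,0,0],
], gripper=[44,44,44,44,44], twist=[0,0,0,0,0])

```text
time: 30.75
tool_pos: [638.6, -70.1, 78.4]
tcp_rot: [3.14, 0.001, 1.748]
contact_force: [-0.1, 0.4, -1.3]
grip_width: 53.6
finger_force: 30.0
```

Run:
```python
from h import *
go(638.3,-70,45.8)
C,im=snap("side","sd8");C,im=snap("wrist","w8")
a=cv2.imread("pics/sd8.png");b=cv2.imread("pics/w8.png")
cv2.imwrite("pics/c8.png",np.hstack([cv2.resize(a[130:280,290:440],(400,400)),b[:,120:520]]))
```

```text
t 30.75 pos [638.6 -70.1  78.4] yaw 100.15 units [ 0.01 -0.01  1.3 ]
```

View pics/c8.png

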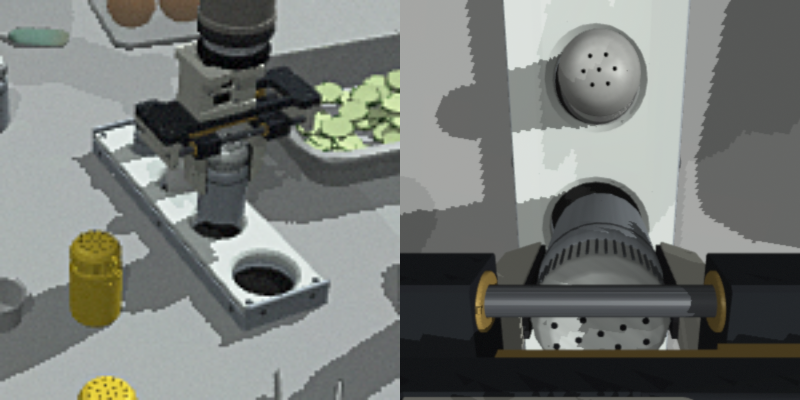

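Shaker 3 is over opening 3 and centred left to right, with the salt seated in opening 2. Lowering.

Emit:
arm_command([
  [0,0,0.4],
  [0,0,0.4],
  [0,0,0.3],
  [0,0,0.1],
  [0,0,0],
], gripper=[44,44,44,44,44], twist=[0,0,0,0,0])

```text
time: 31.48
tool_pos: [638.2, -70.0, 47.4]
tcp_rot: [-3.141, -0.0, 1.748]
contact_force: [-0.8, 0.4, -1.6]
grip_width: 53.5
finger_force: 30.0
```

Emit:
arm_command([
  [0,0,0.1],
  [0,0,0],
  [0,0,0],
  [0,0,0],
  [0,0,0],
], gripper=[44,44,44,44,44], twist=[0,0,0,0,0])

```text
time: 32.1
tool_pos: [638.6, -70.1, 45.7]
tcp_rot: [3.141, 0.001, 1.748]
contact_force: [-0.3, -0.2, 4.1]
grip_width: 53.5
finger_force: 30.0
```

Emit:
arm_command([
  [0,0,0],
  [0,0,0],
  [0,0,0],
  [0,0,0],
  [0,0,-0.5],
], gripper=[70,91.8,91.8,91.8,91.8], twist=[0,0,0,0,0])

```text
time: 32.72
tool_pos: [637.5, -69.9, 57.1]
tcp_rot: [-3.139, -0.001, 1.748]
contact_force: [0.9, -0.2, 0.4]
grip_width: 91.3
finger_force: 0.0
```

Emit:
arm_command([
  [0,0,-1],
  [0,0,-1],
  [0,0,-1],
  [0,0,-1],
  [0,-0.5,-0.5],
], gripper=[91.8,91.8,91.8,91.8,91.8], twist=[0,0,0,0,0])

```text
time: 33.35
tool_pos: [626.6, -72.4, 172.4]
tcp_rot: [3.138, 0.001, 1.748]
contact_force: [0.3, 0.3, -0.1]
grip_width: 92.0
finger_force: 0.0
```

Emit:
arm_command([
  [1,-0.5,0],
  [1,-0.5,0],
  [1,-0.5,0],
  [1,-0.5,0],
  [1,-0.5,0],
], gripper=[91.8,91.8,91.8,91.8,91.8], twist=[0,0,0,0,0])

```text
time: 33.98
tool_pos: [540.8, 40.3, 170.2]
tcp_rot: [-3.141, -0.0, 1.748]
contact_force: [-0.3, 0.5, 0.3]
grip_width: 91.9
finger_force: 0.0
```

Emit:
arm_command([
  [1,-0.6,0],
  [1,-0.6,0],
  [1,-0.6,0],
  [1,-0.6,0],
  [1,-0.6,0],
], gripper=[91.8,91.8,91.8,91.8,91.8], twist=[0,0,0,0,0])

```text
time: 34.6
tool_pos: [444.9, 149.9, 170.2]
tcp_rot: [-3.141, 0.0, 1.748]
contact_force: [0.4, -0.5, -1.2]
grip_width: 91.8
finger_force: 0.0
```

Emit:
arm_command([
  [0.3,0,0],
  [0,0,0],
  [0,0,0],
  [0,0,0],
  [0,0,0],
], gripper=[91.8,91.8,91.8,91.8,91.8], twist=[0,0,0,0,0])

```text
time: 35.22
tool_pos: [445.5, 156.6, 170.1]
tcp_rot: [-3.142, 0.0, 1.747]
contact_force: [-0.3, 0.1, 0.7]
grip_width: 91.5
finger_force: 0.0
```

Run:
```python
from h import *
C,im=snap("wrist","w9");go(430,248,42);print(px(C,[430,248,100]))
```

```text
t 35.27 pos [445.5 156.7 170.1] yaw 100.11 units [3.7  0.03 5.12]
[320.   75.1]
```

View pics/w9.png

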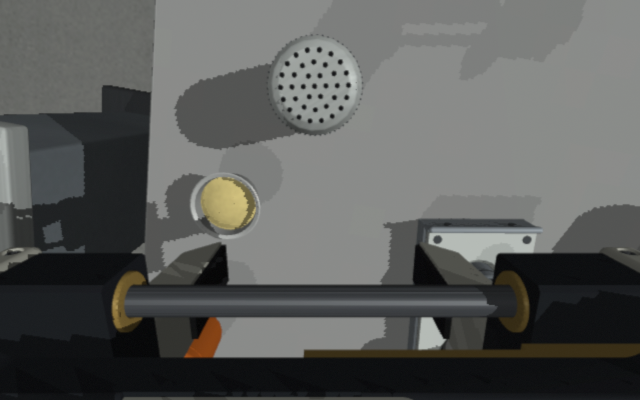

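Shaker 4's top is at (316,84) and the mustard cup is at (226,204).

Run:
```python
from h import *
C=cam("wrist");p=pt(C,316.5,84,98);c=pt(C,226,204,37);print(p,c);go(p[0],p[1],44);go(c[0],c[1])
```

```text
[428.6 242.7  98. ] [367.1 135.3  37. ]
t 35.27 pos [445.5 156.7 170.1] yaw 100.11 units [ 3.5  -0.06  5.04]
t 35.27 pos [445.5 156.7 170.1] yaw 100.11 units [-0.29 -3.24  0.  ]
```

Emit:
arm_command([
  [1,-0.06,0],
  [1,0,0],
  [1,0,0],
  [0.5,0,0],
  [0,0,0.4],
], gripper=[91.8,91.8,91.8,91.8,91.8], twist=[0,0,0,0,0])

```text
time: 35.9
tool_pos: [428.8, 243.4, 160.3]
tcp_rot: [3.14, -0.0, 1.749]
contact_force: [-0.0, -0.7, -0.5]
grip_width: 91.7
finger_force: 0.0
```

Emit:
arm_command([
  [0,0,1],
  [0,0,1],
  [0,0,1],
  [0,0,1],
  [0,0,0.6],
], gripper=[91.8,91.8,91.8,91.8,91.8], twist=[0,0,0,0,0])

```text
time: 36.52
tool_pos: [427.9, 241.8, 43.6]
tcp_rot: [-3.139, 0.001, 1.747]
contact_force: [-0.6, 0.6, 0.8]
grip_width: 92.2
finger_force: 0.0
```

Emit:
arm_command([
  [0,0,0],
  [0,0,0],
  [0,0,0],
  [0,0,0],
  [0,0,0],
], gripper=[54,54,54,54,54], twist=[0,0,0,0,0])

```text
time: 37.15
tool_pos: [428.4, 242.9, 45.9]
tcp_rot: [3.141, 0.0, 1.748]
contact_force: [-2.2, -1.4, 6.6]
grip_width: 62.8
finger_force: 30.0
```

Emit:
arm_command([
  [0,0,0],
  [0,0,0],
  [0,0,-0.3],
  [0,0,-0.6],
  [0,0,-0.8],
], gripper=[54,54,54,54,54], twist=[0,0,0,0,0])

```text
time: 37.78
tool_pos: [428.3, 242.9, 88.5]
tcp_rot: [-3.141, 0.0, 1.748]
contact_force: [0.4, 0.2, -3.2]
grip_width: 63.0
finger_force: 30.0
```

Emit:
arm_command([
  [0,0,-1],
  [0,0,-1],
  [0,0,-1],
  [0,0,-0.7],
  [0,0,0],
], gripper=[54,54,54,54,54], twist=[0,0,0,0,0])

```text
time: 38.4
tool_pos: [429.1, 243.3, 182.0]
tcp_rot: [3.138, -0.001, 1.748]
contact_force: [0.4, 0.4, -3.7]
grip_width: 63.1
finger_force: 30.0
```

Run:
```python
from h import *
go(655.5,-167)
```

```text
t 38.4 pos [429.1 243.3 182. ] yaw 100.15 units [-1.775e+01  6.020e+00  1.000e-02]
```

Emit:
arm_command([
  [-0.7,0.3,0],
  [-1,0.3,0],
  [-1,0.3,0],
  [-1,0.3,0],
  [-1,0.3,0],
], gripper=[54,54,54,54,54], twist=[0,0,0,0,0])

```text
time: 39.02
tool_pos: [485.8, 133.0, 179.4]
tcp_rot: [-3.14, -0.0, 1.748]
contact_force: [0.4, 0.2, -2.9]
grip_width: 63.2
finger_force: 30.0
```

Emit:
arm_command([
  [-1,0.3,0],
  [-1,0.3,0],
  [-1,0.3,0],
  [-1,0.3,0],
  [-1,0.3,0],
], gripper=[54,54,54,54,54], twist=[0,0,0,0,0])

```text
time: 39.65
tool_pos: [544.7, 16.7, 179.3]
tcp_rot: [-3.14, -0.0, 1.748]
contact_force: [0.4, -0.0, -3.1]
grip_width: 63.0
finger_force: 30.0
```

Emit:
arm_command([
  [-1,0.3,0],
  [-1,0.3,0],
  [-1,0.3,0],
  [-1,0.4,0],
  [-1,0.4,0],
], gripper=[54,54,54,54,54], twist=[0,0,0,0,0])

```text
time: 40.28
tool_pos: [608.6, -98.8, 179.1]
tcp_rot: [-3.14, -0.001, 1.748]
contact_force: [0.2, -0.8, -3.5]
grip_width: 62.8
finger_force: 30.0
```

Emit:
arm_command([
  [-1,0.4,0],
  [-1,0.4,0],
  [-0.7,0.4,0],
  [0,0,0],
  [0,0,0],
], gripper=[54,54,54,54,54], twist=[0,0,0,0,0])

```text
time: 40.9
tool_pos: [649.4, -158.6, 179.3]
tcp_rot: [-3.14, -0.001, 1.748]
contact_force: [0.0, 0.1, -2.7]
grip_width: 63.0
finger_force: 30.0
```

Run:
```python
from h import *
go(655.5,-167,85)
```

```text
t 40.9 pos [ 649.4 -158.6  179.3] yaw 100.15 units [-0.38  0.19  3.77]
```

Emit:
arm_command([
  [-0.38,0.19,0],
  [0,0,0.6],
  [0,0,0.9],
  [0,0,0.9],
  [0,0,0.6],
], gripper=[54,54,54,54,54], twist=[0,0,0,0,0])

```text
time: 41.52
tool_pos: [655.6, -167.3, 103.0]
tcp_rot: [-3.139, -0.001, 1.748]
contact_force: [-0.2, -0.2, -3.3]
grip_width: 62.8
finger_force: 30.0
```

Emit:
arm_command([
  [0,0,0.4],
  [0,0,0.3],
  [0,0,0],
  [0,0,0],
  [0,0,0],
], gripper=[54,54,54,54,54], twist=[0,0,0,0,0])

```text
time: 42.15
tool_pos: [656.9, -168.0, 88.4]
tcp_rot: [3.141, 0.001, 1.748]
contact_force: [0.7, -0.2, -4.0]
grip_width: 63.0
finger_force: 30.0
```

Run:
```python
from h import *
go(655.5,-167,51.5)
C,im=snap("side","sd10");C,im=snap("wrist","w10")
a=cv2.imread("pics/sd10.png");b=cv2.imread("pics/w10.png")
cv2.imwrite("pics/c10.png",np.hstack([cv2.resize(a[130:280,290:440],(400,400)),b[:,120:520]]))
```

```text
t 42.15 pos [ 656.9 -168.    88.4] yaw 100.14 units [ 0.05 -0.05  1.48]
```

View pics/c10.png

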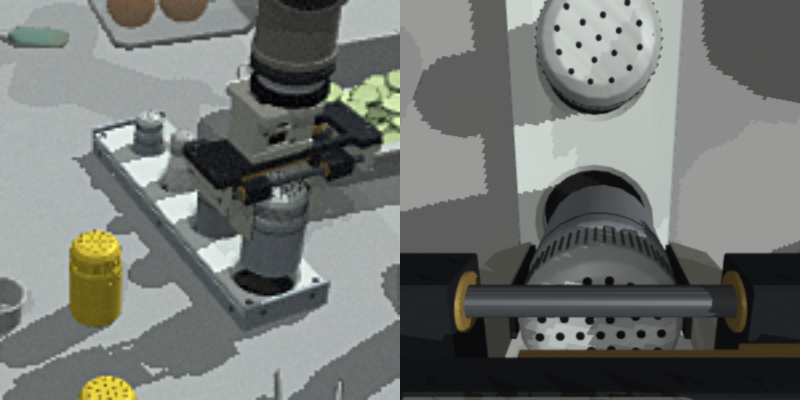

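Shaker 4 is about 1 mm right of opening 4's centre. I'll correct that and lower.

Emit:
arm_command([
  [0.05,-0.06,0],
  [0,0,0.4],
  [0,0,0.4],
  [0,0,0.3],
  [0,0,0.2],
], gripper=[54,54,54,54,54], twist=[0,0,0,0,0])

```text
time: 42.88
tool_pos: [654.6, -166.8, 54.2]
tcp_rot: [-3.141, -0.0, 1.748]
contact_force: [-0.2, 0.4, -2.3]
grip_width: 62.9
finger_force: 30.0
```

Emit:
arm_command([
  [0,0,0.1],
  [0,0,0.08],
  [0,0,0],
  [0,0,0],
  [0,0,0],
], gripper=[54,54,54,54,54], twist=[0,0,0,0,0])

```text
time: 43.5
tool_pos: [655.0, -166.9, 51.0]
tcp_rot: [3.141, 0.0, 1.748]
contact_force: [0.2, 0.3, -2.4]
grip_width: 63.2
finger_force: 30.0
```

Emit:
arm_command([
  [0,0,0.03],
  [0,0,0],
  [0,0,0],
  [0,0,0],
  [0,0,0],
], gripper=[54,54,75,91.8,91.8], twist=[0,0,0,0,0])

```text
time: 44.12
tool_pos: [654.9, -166.9, 49.7]
tcp_rot: [-3.142, 0.0, 1.748]
contact_force: [-0.3, 0.1, 0.2]
grip_width: 88.5
finger_force: 0.0
```

Emit:
arm_command([
  [0,0,0],
  [0,0,-0.4],
  [0,0,-0.8],
  [0,0,-1],
  [0,0,-1],
], gripper=[91.8,91.8,91.8,91.8,91.8], twist=[0,0,0,0,0])

```text
time: 44.75
tool_pos: [655.0, -166.9, 131.5]
tcp_rot: [3.141, 0.0, 1.748]
contact_force: [0.7, 0.2, 0.1]
grip_width: 92.1
finger_force: 0.0
```

Emit:
arm_command([
  [0,0,-1],
  [-1,0,-1],
  [-1,0,-1],
  [-1,0,0],
  [-1,0,0],
], gripper=[91.8,91.8,91.8,91.8,91.8], twist=[0,0,0,0,0])

```text
time: 45.38
tool_pos: [672.7, -266.1, 206.5]
tcp_rot: [3.14, 0.001, 1.748]
contact_force: [-0.0, -0.5, -0.3]
grip_width: 91.9
finger_force: 0.0
```

Emit:
arm_command([
  [0,0,0],
  [0,0,0],
  [0,0,0],
  [0,0,0],
  [0,0,0],
], gripper=[91.8,91.8,91.8,91.8,91.8], twist=[0,0,0,0,0])

```text
time: 46.0
tool_pos: [672.5, -264.8, 205.2]
tcp_rot: [3.142, 0.0, 1.748]
contact_force: [0.1, -0.1, -0.2]
grip_width: 91.9
finger_force: 0.0
```

Run:
```python
from h import *
C,im=snap("side","sd11");C2,im2=snap("wrist","w11")
a=cv2.imread("pics/sd11.png");b=cv2.imread("pics/w11.png")
cv2.imwrite("pics/c11.png",np.hstack([cv2.resize(a[140:290,250:400],(400,400)),cv2.resize(b[0:250,200:450],(400,400))]))
for X in([609,97.2,73],[622.5,18,95],[638.4,-70,101],[655.4,-167,105]):print(px(C,X),(px(C,X)-[250,140])*2.667,(px(C2,X)-[200,0])*1.6+[400,0])
```

```text
[346.5 173. ] [257.3655  88.011 ] [ 593.6  -690.56]
[358.7 179.5] [289.9029 105.3465] [ 591.68 -451.68]
[373.8 192.8] [330.1746 140.8176] [ 592.16 -159.52]
[392.3 210.2] [379.5141 187.2234] [591.36 109.12]
```

View pics/c11.png

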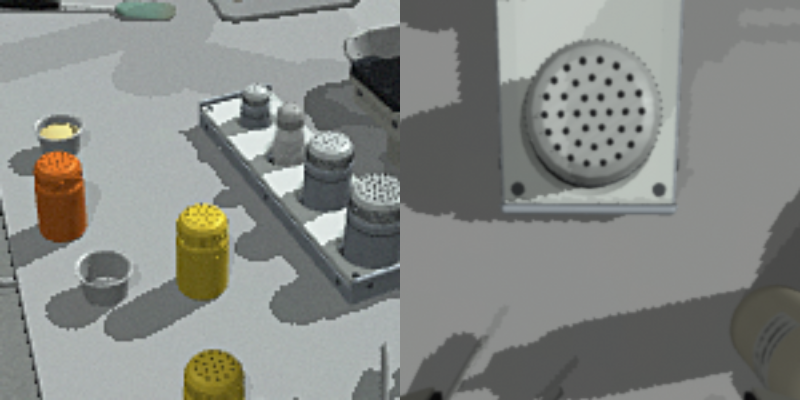

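All four tops match their predicted seated positions within a few pixels: (257,90), (290,112), (330,140) and (378,187). Both cups are where they were and the gripper is clear, so I'm handing in.

```bash
python3 -c "
from plant import *
print(close_job())"
```

```text
the job is handed in; nothing more can be done
None
```

I put all four shakers upright in their own openings, smallest to largest, left both sauce cups where they stood, and handed the job in at about 46 s; the hand-in call returned no verdict.

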